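True the belt's end stop with a setting square

TASK

The end stop of the small take-off belt has worked loose, and its springs pull it in over the belt. First press the mushroom stop button fully down so that the belt cannot start; then take the steel square by its base, stand it on the belt with its blade towards the end stop, and push it into the corner until its base lies flat on the belt and its blade is flush against the stop from foot to top, which brings the stop upright. Finish still gripping the square and pressing it into the corner, so that the clamp knobs can be tightened, and leave the other things on the table where they are.

Things in the scene. Friction and masses are not known exactly. Their poses are not given: they have to be found in the camera images.
- stop_button (a joint): black mushroom-headed stop button (head 41 mm across) on a grey box at the right side of the belt unit; value is how far it is pressed, 0 to 0.006 m. It moves straight down against about 5 N and stays down where it is left
- button_top (a point): centre of the top of the mushroom head, about 99 mm above the table when up, on the conveyor's right side (from the robot)
- corner (a point): point where the belt's flat top (60 mm above the table) meets the foot of the end stop, half-way across. x: along the belt towards the stop, y: across to the left, z: up; fixed to the conveyor. The belt is a rigid bed 150 mm wide and runs back 325 mm from here; only the stop button, its box and two cheeks beside the stop (206 mm over both, 73 mm above the belt) rise above it
- end_stop (a joint): lean of the end stop about its hinge, which lies at the foot of its face, level with the belt: 0 = square to the belt, positive = leaning inward over the belt (starts at 0.15 to 0.22 rad; limits -0.15 and 0.25). Light springs draw it inward: it takes about 0.1 Nm to start it and 0.3 Nm to bring it upright, and it swings back in when let go
- square_grip (a point): grasp point on the loose steel square (0.27 to 0.53 kg), which stands on the table left of the belt: in the middle of its base bar, 14 mm above the underside, 90 mm from the heel. Base bar 150 mm long, 26 wide, 28 high; the blade, 24 mm deep, 8 thick, rises at one end to 120 mm above the underside. x: along the bar towards the blade, z: up
- square: the same square; origin at the centre of its underside, 75 mm from the heel, same axes; its base drags on the belt with a friction of about 0.5 to 0.7 of the load
- square_heel (a point): outer corner of the square (the heel), at the underside, in the middle of its width; the end of the base bar and the back edge of the blade lie in one plane through it
- square_tip (a point): top of the back edge of the blade, 120 mm straight above the heel
- tape: roll of brown tape, 96 mm across, 48 mm high, bystander
- label_roll: roll of white labels, 58 mm across, 40 mm high, bystander
- spray_bottle: spray bottle, 242 mm high, bystander
- open_tub: open tub of greens, 160 x 197 x 68 mm, bystander at the right of the belt
- deli_cup: clear cup, 94 mm across, 92 mm high, bystander
- stop_face (a point): the plain aluminium plate of the end stop, 166 mm wide, 140 mm high, 6 mm thick; this point is at the middle of the foot of the face that looks along the belt, z up along the face, x into the plate, away from the belt

How it is judged:
By the outcome, as a careful person would: the job done as asked, in the order asked, and still so for the second after the job is handed in, while the arm keeps its last pose, push and grip.
It also fails if it takes over 54 s, if anything falls off the work surface, if the arm or the gripper's body presses on something with over 40 N, if the wrist force passes 120 N, or if a joint passes its speed limit or range.

ROBOT

A 7-joint arm with a two-finger parallel gripper is mounted at the origin on the work surface; the furniture and walls round the work are solid. World frame = base frame: x ahead of the robot, y to its left, z up, the work surface at z = 0. Lengths are in mm, angles in rad, forces in N, time in s.
With the tool pointing down it reaches from about 350 to 900 mm from the base axis. Payload 19.9 kg.
Tool frame: the origin (TCP) lies midway between the tips of the shut fingers; the grasp point (between the pads) lies 19 mm behind it; z points along the fingers, y is the line along which they close (so a half turn about z gives the same grasp; the last joint's range is limited). The gripper opens to 85 mm and grips with 20 to 120 N. Pads are 22 mm wide; open, the fingers measure 114 mm over their backs; the gripper's body (76 mm by 85 mm) begins 54 mm behind the grasp point. The pads swing forward as they close: fully open they stand 13 mm farther back than shut.
Start: joints at [-1.264, 0.417, -0.01, 1.614, 0.005, 1.111, -0.053], TCP at [213.008, 587.562, 231.26] pointing down, gripper open.
Joint ranges: [-2.81, 2.81], [-0.39, 2.02], [-1.27, 1.25], [0.06, 2.57], [-1.19, 4.33], [0.19, 2], [-2.82, 2.82]. Speed limits (rad/s): [1.89, 1.89, 2.39, 2.39, 3.01, 3.01, 3.01].

INTERFACE

Orientations are given as a rotation vector (axis times angle).
In Python, from workcell import status, get_image, workorder, look_for, mark_of gives the robot as it stands.
- The arm moves only by the tool apply_moves, never from a script. Its argument "series" is a list that holds one entry, the list of rows, each a list of 7 numbers: the shift along the world's x, y, z in cm, then the turn, a rotation vector about the world's x, y, z in rad, then the gripper's target within -1 to 1 (fully open at 1, half-way at 0, shut at -1). A call has 1 to 10 rows; each row is the pose to reach, as a shift and turn from the pose commanded when the call began; what a row does not reach only later rows make up. A row lasts 1/10 s, in which the tool goes at most 50 mm and 8.59 degrees, less where a joint would pass 70% of its speed; a pose out of reach is approached as far as the arm can. A call with a gripper value outside its range is refused whole. The fingers move at their own pace and stop on an object; "newtons" is the grip in N (left out, the last holds). Time passes only in rows, so rows that repeat a pose let the fingers close. It gives the time, the measured TCP pose, the force, the opening and the grip force at its end, in the units of the state.
- status.get_state(): the state, without advancing time (a new reading comes with each control period).
- get_image(name): name is "scene" or "side" or "wrist"; returns a dict with "pixels" (384x512x3 uint8, red, green, blue), "camera_matrix" (3x3 intrinsics, pixels), "dist" ([k1, k2, p1, p2, k3] as OpenCV has them; the pictures are not rectified), "camera_from_world" (4x4, takes a point from world to camera coordinates); the wrist camera has in their place "hand_eye" (4x4, takes a point from camera to tool coordinates, whose origin is the TCP and whose axes are the flange's). Camera axes: x right, y down, z forward; pixel columns grow to the right and rows downward; lengths in mm; the calibration is good to about 2 mm. A picture is of the moment at which its call begins: read the wrist's pose just before it. There is no depth.
- workorder.sign_off(): hands the job in; it is judged then, once.
Trained networks look in a picture, given as the dict that the camera call returned (one of the last four; its "shot" number tells which), for a name from the list of things; names that differ only in an ending like _2 or _b are one class to them, and where a whole thing is asked for, a point or a joint stands for the part that bears it (a point fixed in the world has none). Each returns a list of dicts, best first, with "conf" (0 to 1); they miss things now and then, are a little off and sometimes report something else, mostly with a low value. They report only what shows in the picture. A call takes as long as a camera call.
- look_for(picture, label): "uv" ([column, row] in pixels, amid what is visible of it).
- mark_of(picture, label): "uv" ([column, row] in pixels: a listed point, or the origin of a listed thing).
The state is a dict: "time": time; "qpos": joint angles; "qvel": joint speeds; "tau": joint torques, N m; "eef_pos": TCP position; "tool_rot": TCP orientation; "wrist_force": force on the tool from outside, world axes, zero at the start; "moment": the same for the moment, N m; "opening": opening from 0.0 (shut) to 1.0 (fully open); "finger_force": force on a finger pad.
Only numpy, scipy, OpenCV 4.12 (cv2) and the standard library are available. Lean on these libraries where they do the work, as an engineer would, in place of code of your own. Each camera call takes 0.05 s, during which the arm holds its last target. There are 200 camera calls.

## Working session

There is one attempt and no reset: what is moved stays moved. The work goes in short steps, Python scripts to look and compute and a tool call to move; the robot and the scene stay as the last step left them, time stands still between calls to the robot, and variables do not carry over. Pictures are saved under pics/ and viewed, at most 10 in all, crops included, and the job is handed in when it is done.

Besides the shell and the picture viewer there is one more tool, called after "Call:" as a command line: name --argument value ..., lists and objects as JSON in quotes. apply_moves: Moves the arm, as the interface text tells. Its arguments: {"type":"object","properties":{"series":{"type":"array"},"newtons":{"type":"number"}},"required":["series"]}

```bash
ls; mkdir -p pics; cat > h.py <<'E'
import numpy as np, cv2
from scipy.spatial.transform import Rotation as R
from scipy.optimize import least_squares
from workcell import status, get_image, workorder, look_for, mark_of
def save(p,n): cv2.imwrite('pics/'+n+'.png',p['pixels'][:,:,::-1])
def cfw(p,s=None):
    if 'camera_from_world' in p: return np.array(p['camera_from_world'])
    T=np.eye(4); T[:3,:3]=R.from_rotvec(s['tool_rot']).as_matrix(); T[:3,3]=s['eef_pos']
    return np.linalg.inv(T@np.array(p['hand_eye']))
def ray(p,uv,s=None):
    C=cfw(p,s); q=cv2.undistortPoints(np.array([[uv]],float),np.array(p['camera_matrix']),np.array(p['dist']))[0,0]
    Rm=C[:3,:3]; return -Rm.T@C[:3,3], Rm.T@np.array([q[0],q[1],1.])
def onz(p,uv,z,s=None):
    o,d=ray(p,uv,s); return o+d*(z-o[2])/d[2]
def tri(rs):
    A=np.zeros((3,3));b=np.zeros(3)
    for o,d in rs:
        d=d/np.linalg.norm(d);P=np.eye(3)-np.outer(d,d);A+=P;b+=P@o
    x=np.linalg.solve(A,b); return x,[float(np.linalg.norm(np.cross(x-o,d/np.linalg.norm(d)))) for o,d in rs]
def proj(p,X,s=None):
    C=cfw(p,s); return cv2.projectPoints(np.array(X,float).reshape(-1,3),cv2.Rodrigues(C[:3,:3])[0],C[:3,3],np.array(p['camera_matrix']),np.array(p['dist']))[0][:,0]
E
cat > a.py <<'E'
from h import *
np.set_printoptions(precision=1,suppress=True)
s=status.get_state();print(s['eef_pos'],s['tool_rot'],s['opening'])
a=get_image('scene');b=get_image('side');save(a,'scene0');save(b,'side0')
Z=dict(button_top=99,corner=60,square_grip=14,square=0,square_heel=0,square_tip=120,stop_face=60)
for l,z in Z.items():
    r=[]
    for p in (a,b):
        m=mark_of(p,l)
        if m: r.append(p); print(l,p is a,m[0]['uv'],round(m[0]['conf'],2),onz(p,m[0]['uv'],z))
    if len(r)==2: print('   tri',tri([ray(p,mark_of(p,l)[0]['uv']) for p in r]))
for l in ['tape','label_roll','spray_bottle','open_tub','deli_cup']:
    m=mark_of(a,l); 
    if m: print(l,m[0]['uv'],round(m[0]['conf'],2),onz(a,m[0]['uv'],0))
cv2.imwrite('pics/both.png',cv2.resize(np.hstack([a['pixels'],b['pixels']])[:,:,::-1],(800,300)))
E
python3 a.py
```

```text
pics
[212.9 587.3 230.7] [-0.5 -3.1  0. ] 0.9994212447599264
button_top True [328.4, 238.9] 0.53 [ 463.3 -293.2   99. ]
button_top False [274.9, 162.6] 0.47 [ 461.3 -317.4   99. ]
   tri (array([ 456.8, -297.7,  106.6]), [1.5723399524443862, 1.572339952444228])
corner True [320.7, 209.3] 0.58 [ 632.5 -156.4   60. ]
corner False [228.8, 179.3] 0.6 [ 642.5 -189.6   60. ]
   tri (array([ 630.5, -161.1,   69.1]), [6.284793928064824, 6.284793928064687])
square_grip True [226.5, 207.3] 0.64 [470.4 154.1  14. ]
square_grip False [242.6, 240.1] 0.59 [488.7 198.8  14. ]
   tri (array([492.2, 176.3,  -3.3]), [2.928525883926494, 2.9285258839264436])
square True [229.7, 204.5] 0.78 [507.  176.5   0. ]
square False [237.7, 239.2] 0.73 [513.1 175.7   0. ]
   tri (array([510.7, 178.1,  -0.2]), [2.4833200517647183, 2.4833200517647303])
square_heel True [248.5, 196.9] 0.69 [597.2 161.7   0. ]
square_heel False [221.7, 238.9] 0.97 [571.8 185.4   0. ]
   tri (array([587. , 162.6,  -6.3]), [11.843088769806153, 11.843088769806183])
square_tip True [240.6, 169.9] 0.92 [581.6 184.7 120. ]
square_tip False [216.7, 208.8] 0.73 [588.2 174.1 120. ]
   tri (array([583.1, 183.3, 122.8]), [3.286137813659736, 3.2861378136596837])
stop_face True [318.9, 205.3] 0.64 [ 650.  -136.9   60. ]
stop_face False [226.7, 181.2] 0.55 [ 646.5 -169.6   60. ]
   tri (array([ 638.3, -145.2,   70.8]), [1.8714516940263635, 1.8714516940263757])
tape [159.3, 207.8] 0.89 [309.7 363.    0. ]
label_roll [184.4, 184.9] 0.45 [486.4 439.2   0. ]
spray_bottle [222.7, 171.9] 0.72 [679.6 407.    0. ]
open_tub [389.5, 257.2] 0.76 [ 625.5 -420.2    0. ]
deli_cup [198.4, 177.9] 0.68 [567.7 444.7   0. ]
```

View pics/scene0.png

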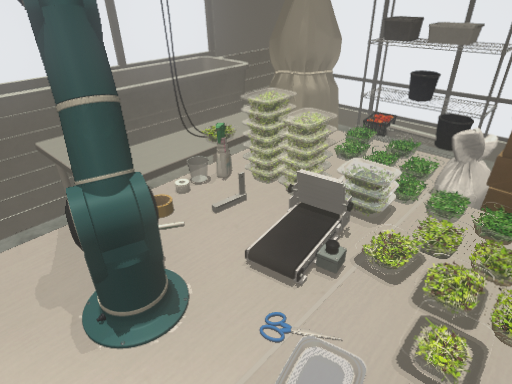

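View pics/side0.png

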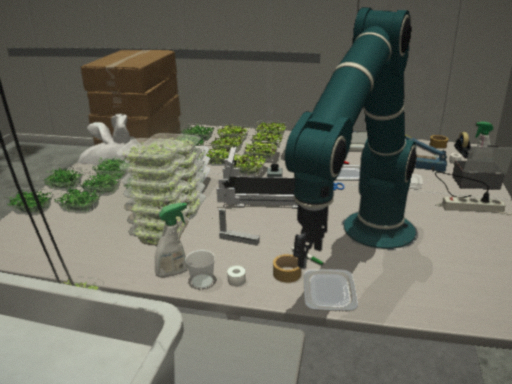

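The scene picture shows the belt with its near end at about (249,250)–(297,272), the stop plate at (320,190) and the button at (333,243). The square is at (230,200), with its blade at the far end at (241,170–196). The detections agree with this.

```bash
cat > b.py <<'E'
from h import *
np.set_printoptions(precision=2,suppress=True)
s=status.get_state();print(R.from_rotvec(s['tool_rot']).as_matrix(),s['qpos'])
a=get_image('scene')
for uv in [(249,249),(297,272),(291,203),(340,222)]: print(uv,onz(a,uv,60))
w=get_image('wrist');print(np.array(w['hand_eye']),w['camera_matrix'][0])
E
python3 b.py
```

```text
[[-0.94  0.34  0.  ]
 [ 0.34  0.94 -0.  ]
 [-0.   -0.   -1.  ]] [-1.26  0.42 -0.01  1.61  0.    1.11 -0.05]
(249, 249) [ 310.87 -120.13   60.  ]
(297, 272) [ 328.   -284.94   60.  ]
(291, 203) [596.77 -53.55  60.  ]
(340, 222) [ 610.17 -246.77   60.  ]
[[   0.     -0.96   -0.26   67.04]
 [   1.      0.      0.     -0.75]
 [  -0.     -0.26    0.96 -141.72]
 [   0.      0.      0.      1.  ]] [304.55   0.   257.69]
```

Call:
apply_moves --series '[[[2.5,-4.2,2,0,0,0.03,-1],[5,-8.4,4,0,0,0.06,-1],[7.5,-12.6,5,0,0,0.09,-1],[10,-16.8,5,0,0,0.12,-1],[12.5,-21,5,0,0,0.15,-1],[15,-25.2,5,0,0,0.18,-1],[17,-29.5,5,0,0,0.2,-1],[19,-34,5,0,0,0.22,-1],[20,-38.5,5,0,0,0.24,-1],[21,-43,5,0,0,0.26,-1]]]'

```text
time: 2.85
eef_pos: [423.2, 155.6, 281.4]
tool_rot: [0.137, 3.138, 0.0]
wrist_force: [0.6, 0.8, -0.2]
opening: 0.001
finger_force: 0.0
```

Call:
apply_moves --series '[[[0,-4.5,0,0,0,0.02,-1],[0,-9,0,0,0,0.04,-1],[0,-13.5,0,0,0,0.06,-1],[0,-18,-1,0,0,0.08,-1],[0,-22.5,-2,0,0,0.1,-1],[0,-27,-3,0,0,0.12,-1],[0,-31.5,-3,0,0,0.14,-1],[0,-36,-3,0,0,0.14,-1],[0,-40.7,-3,0,0,0.14,-1],[0,-40.7,-3,0,0,0.14,-1]]]'

```text
time: 3.85
eef_pos: [421.8, -254.9, 251.6]
tool_rot: [-0.072, 3.141, -0.004]
wrist_force: [-0.4, 1.1, -1.5]
opening: 0.0
finger_force: 0.0
```

```bash
cat > c.py <<'E'
from h import *
import sys
np.set_printoptions(precision=2,suppress=True)
s=status.get_state();print(s['time'],s['eef_pos'],R.from_rotvec(s['tool_rot']).as_matrix()[:,1],s['qpos'],s['qvel'][0])
w=get_image('wrist');save(w,sys.argv[1])
for l,z in dict(button_top=99,corner=60,stop_face=60,square_grip=14,square_heel=0,square_tip=120,square=0).items():
    m=mark_of(w,l)
    if m and m[0]['conf']>.25: print(l,m[0]['uv'],round(m[0]['conf'],2),onz(w,m[0]['uv'],z,s))
E
python3 c.py w1
```

```text
3.85 [ 421.81 -254.9   251.58] [-0.05  1.   -0.  ] [-0.14  0.19  0.71  1.93 -0.14  1.07  2.23] -0.06474442587792928
button_top [206.9, 212.9] 0.62 [ 465.33 -305.89   99.  ]
```

View pics/w1.png

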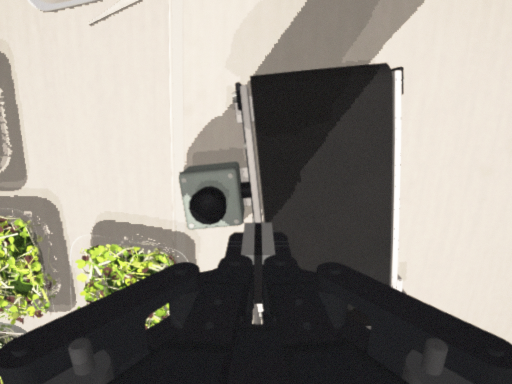

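The wrist view (image down is +x, right is +y) shows the button head at (208,206). The belt's near edge runs (250,77)–(388,65), and its left edge goes down to (392,285).

Call:
apply_moves --series '[[[2,-2.4,-3,0,0,0,-1],[4.2,-4.8,-6,0,0,0,-1],[4.2,-4.8,-9,0,0,0,-1],[4.2,-4.8,-12,0,0,0,-1],[4.2,-4.8,-14,0,0,0,-1],[4.2,-4.8,-14.8,0,0,0,-1],[4.2,-4.8,-15.2,0,0,0,-1],[4.2,-4.8,-15.5,0,0,0,-1],[4.2,-4.8,-15.7,0,0,0,-1],[4.2,-4.8,-15.8,0,0,0,-1]]]'

```text
time: 5.25
eef_pos: [465.3, -297.4, 93.9]
tool_rot: [-0.082, 3.139, -0.0]
wrist_force: [-2.9, 3.2, 4.6]
opening: 0.004
finger_force: 2.4
```

```bash
python3 - <<'E'
from h import *
np.set_printoptions(precision=2,suppress=True)
s0=dict(eef_pos=[421.81,-254.9,251.58],tool_rot=[-0.072,3.141,-0.004])
w=get_image('wrist')
for uv in [(250,77),(388,65),(392,285),(262,222)]: print(uv,onz(w,uv,60,s0))
s=status.get_state();print(s['eef_pos'],s['wrist_force'])
E
```

```text
(250, 77) [ 327.65 -268.02   60.  ]
(388, 65) [ 307.51 -124.6    60.  ]
(392, 285) [567.18 -77.77  60.  ]
(262, 222) [ 488.2  -247.53   60.  ]
[ 465.35 -297.36   93.7 ] [-1.41  2.4   4.72]
```

Call:
apply_moves --series '[[[0,0,-0.1,0,0,0,-1],[0,0,-0.2,0,0,0,-1],[0,0,-0.3,0,0,0,-1],[0,0,-0.4,0,0,0,-1]]]'

```text
time: 5.7
eef_pos: [465.8, -297.9, 91.8]
tool_rot: [-0.082, 3.138, 0.0]
wrist_force: [-17.5, 16.0, 68.9]
opening: 0.0
finger_force: 35.5
```

Call:
apply_moves --series '[[[0,0,2,0,0,0,-1],[0,0,6,0,0,0,-1],[0,0,11,0,0,0,-1],[0,3,16,0,0,0,0],[0,7.5,17,0,0,0,1],[0,12,17,0,0,0,1],[0,16.5,17,0,0,0,1],[1,21,17,0,0,0,1],[2,25.5,17,0,0,0,1],[3,30,17,0,0,0,1]]]'

```text
time: 6.7
eef_pos: [495.3, 4.5, 259.7]
tool_rot: [-0.082, 3.139, 0.001]
wrist_force: [1.6, -0.5, -0.6]
opening: 1.006
finger_force: 0.0
```

Call:
apply_moves --series '[[[1,4.5,0,0,0,0,1],[2,9,0,0,0,0,1],[2.5,13.5,0,0,0,0,1],[2.5,18,0,0,0,0,1],[2.5,23.4,-1,0,0,0,1],[2.5,23.4,-1,0,0,0,1]]]'

```text
time: 7.3
eef_pos: [518.5, 242.9, 247.9]
tool_rot: [0.093, -3.139, -0.001]
wrist_force: [0.4, -0.6, 0.8]
opening: 0.998
finger_force: 0.0
```

```bash
python3 c.py w2; python3 - <<'E'
from h import *
s=status.get_state(); a=get_image('scene')
print(mark_of(a,'button_top')[:1], s['wrist_force'])
E
```

```text
7.3 [518.54 242.91 247.88] [-0.06  1.    0.  ] [-0.83  0.33  0.42  1.74 -0.15  1.11  1.27] 0.003481404119317851
square_grip [210.4, 135.8] 0.56 [492.44 183.16  14.  ]
square_heel [199.6, 197.9] 0.98 [577.57 168.26   0.  ]
square_tip [180.2, 238.0] 0.95 [580.63 171.26 120.  ]
square [210.6, 144.5] 0.82 [505.04 181.61   0.  ]
[{'uv': [330.7, 244.8], 'conf': 0.49}] [-0.09917779  0.36647811  0.21396378]
```

View pics/w2.png

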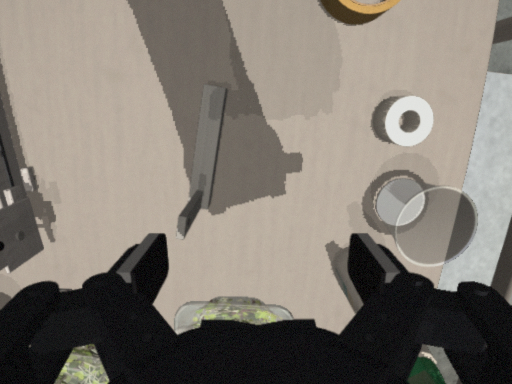

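The wrist view shows the square's bar from (214,87) to (200,205) and its blade tip at (181,236). The detections agree with that, giving a yaw of about −9.5°. In the scene view the button mark has dropped about 6 px, so it stayed down.

Call:
apply_moves --series '[[[-1,-2.5,-3,0,0,-0.1,1],[-2,-4.5,-6,0,0,-0.2,1],[-2.7,-6,-9,0,0,-0.225,1],[-2.7,-6,-12.5,0,0,-0.225,1],[-2.7,-6,-16,0,0,-0.225,1],[-2.7,-6,-19,0,0,-0.225,1],[-2.7,-6,-21.5,0,0,-0.225,1],[-2.7,-6,-22,0,0,-0.225,1],[-2.7,-6,-22,0,0,-0.225,1]]]'

```text
time: 8.7
eef_pos: [493.0, 176.2, 29.2]
tool_rot: [-0.272, -3.129, 0.001]
wrist_force: [-0.0, -0.2, 1.3]
opening: 0.998
finger_force: 0.0
```

```bash
python3 c.py w3
```

```text
8.7 [492.99 176.16  29.24] [ 0.17  0.99 -0.  ] [-0.7   0.56  0.37  2.01 -0.33  0.63  1.29] -0.009848496049637029
square_grip [267.1, 224.4] 0.66 [491.18 181.26  14.  ]
square [267.4, 241.9] 0.61 [508.35 179.02   0.  ]
```

View pics/w3.png

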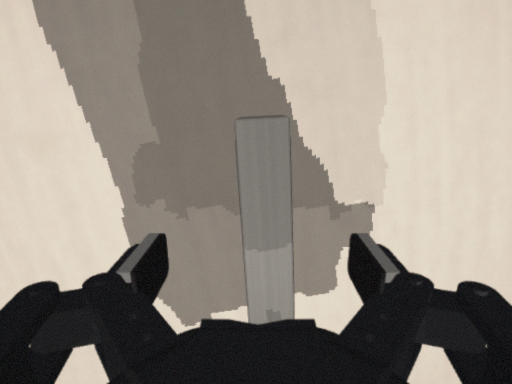

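The bar lies between the fingers. Its near end is at (236–288,118), and it runs down to (249–293,318).

```bash
python3 - <<'E'
from h import *
s=status.get_state();w=get_image('wrist')
P=[onz(w,uv,28,s) for uv in [(237,120),(288,117),(245,245),(292,245)]]
n=(P[0]+P[1])/2;f=(P[2]+P[3])/2;d=f-n
print(np.linalg.norm(P[1]-P[0]),np.linalg.norm(P[3]-P[2]),n,f,np.degrees(np.arctan2(d[1],d[0])),np.degrees(np.arctan2(*(R.from_rotvec(s['tool_rot']).as_matrix()[:2,1]*[-1,1]))))
u=d/np.linalg.norm(d);print(n+60*u,n+150*u)
E
```

```text
23.60222318250818 24.32689883013321 [433.84087152 188.86929228  28.        ] [497.42925081 181.23564698  28.        ] -6.845473487550011 -9.894692523814742
[493.41314488 181.71777168  28.        ] [582.77155492 170.99049078  28.        ]
```

Call:
apply_moves --series '[[[0,0.55,-0.5,0,0,0.045,1],[0,0.55,-1.5,0,0,0.045,1],[0,0.55,-2.2,0,0,0.045,1],[0,0.55,-2.5,0,0,0.045,1],[0,0.55,-2.5,0,0,0.045,0.2],[0,0.55,-2.5,0,0,0.045,-0.5],[0,0.55,-2.5,0,0,0.045,-1],[0,0.55,-2.5,0,0,0.045,-1],[0,0.55,-2.5,0,0,0.045,-1],[0,0.55,-2.5,0,0,0.045,-1]]]' --newtons 90

```text
time: 10.15
eef_pos: [493.2, 182.2, 4.8]
tool_rot: [0.201, 3.135, 0.001]
wrist_force: [-3.3, -1.0, 8.2]
opening: 0.284
finger_force: 89.5
```

Call:
apply_moves --series '[[[0,0,1,0,0,0,-1],[0,0,3.5,0,0,0,-1],[0,0,7,0,0,0,-1],[-0.5,-2,11,0,0,0.05,-1],[-1,-6,13,0,0,0.1,-1],[-1.5,-10,13.5,0,0,0.15,-1],[-2.2,-14,13.5,0,0,0.2,-1],[-2.2,-18,13.5,0,0,0.25,-1],[-2.2,-22,13.5,0,0,0.276,-1],[-2.2,-26,13.5,0,0,0.276,-1]]]'

```text
time: 11.15
eef_pos: [470.6, -79.5, 139.9]
tool_rot: [-0.234, 3.132, 0.0]
wrist_force: [0.0, 0.7, -2.8]
opening: 0.285
finger_force: 88.9
```

Call:
apply_moves --series '[[[0,-3.5,0,0,0,0,-1],[0,-7,0,0,0,0,-1],[0,-9.6,-1,0,0,0,-1],[0,-9.6,-3,0,0,0,-1],[0,-9.6,-5,0,0,0,-1],[0,-9.6,-5,0,0,0,-1]]]'

```text
time: 11.75
eef_pos: [469.6, -173.7, 87.9]
tool_rot: [0.232, -3.13, -0.001]
wrist_force: [0.0, 0.3, -2.7]
opening: 0.285
finger_force: 88.9
```

```bash
python3 c.py w4; cat > d.py <<'E'
from h import *
import sys
np.set_printoptions(precision=1,suppress=True)
s=status.get_state(); print(s['time'],s['eef_pos'],s['wrist_force'],s['moment'],s['opening'])
a=get_image('scene'); b=get_image('side'); 
for l in ['square_heel','square_tip','square','corner','stop_face']:
    ms=[(p,mark_of(p,l)) for p in (a,b)]
    print(l,[(m[0]['uv'],round(m[0]['conf'],2)) for p,m in ms if m], tri([ray(p,m[0]['uv']) for p,m in ms]) if all(m for p,m in ms) else '')
ca=cv2.resize(a['pixels'][150:290,225:375],None,fx=2.6,fy=2.6,interpolation=2); cb=cv2.resize(b['pixels'][110:250,170:320],None,fx=2.6,fy=2.6,interpolation=2)
cv2.imwrite('pics/%s.png'%sys.argv[1],np.hstack([ca,cb])[:,:,::-1])
E
python3 d.py d1
```

```text
11.75 [ 469.62 -173.68   87.87] [-0.15  0.99  0.  ] [-0.11  0.44  0.48  2.05 -0.3   0.73  2.28] -0.020885496843150442
square_grip [260.1, 250.8] 0.88 [ 512.14 -165.66   14.  ]
square [259.4, 261.7] 0.82 [ 529.29 -163.53    0.  ]
12.15 [ 471.4 -173.9   89.9] [ 0.4 -0.3 -2.6] [-0.   0.1 -0. ] 0.28141005572905914
square_heel [([246.4, 179.8], 0.6)] 
square_tip [([242.9, 153.5], 0.81)] 
square [([299.6, 223.7], 0.55), ([261.4, 178.2], 0.6)] (array([ 491.4, -172.4,   84.3]), [3.5673977380006128, 3.567397738000541])
corner [([319.4, 206.1], 0.65), ([222.6, 182.9], 0.96)] (array([ 653.5, -140. ,   61.1]), [4.95762253050929, 4.957622530509506])
stop_face [([319.6, 209.0], 0.82), ([226.7, 182.6], 0.64)] (array([ 638.7, -150.4,   59.7]), [4.108314236319241, 4.108314236319224])
```

View pics/w4.png

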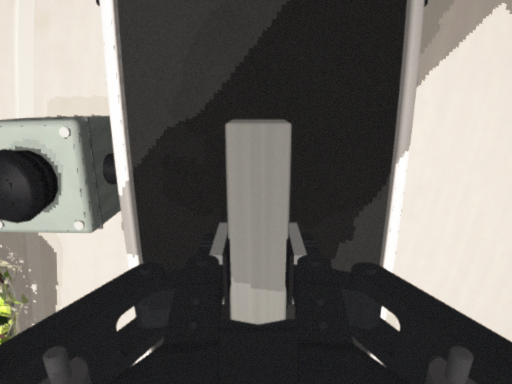

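View pics/d1.png

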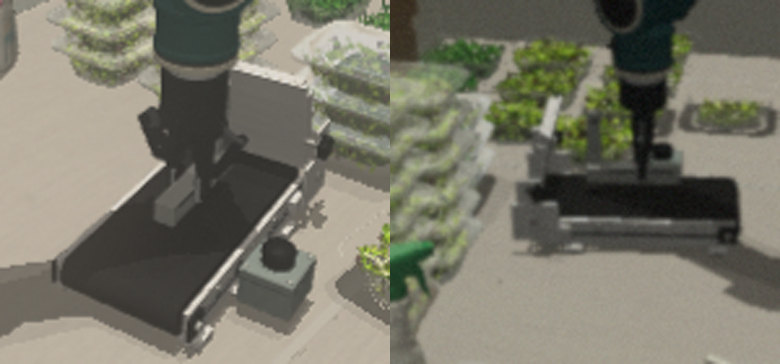

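The square is centred over the belt, with its blade towards the leaning stop at about (270,120) in the scene crop. In the wrist view the belt edges run (116,5)–(138,255) and (407,5)–(386,255), nearly symmetric about the bar.

```bash
python3 - <<'E'
from h import *
np.set_printoptions(precision=1,suppress=True)
s=status.get_state();w=get_image('wrist');g=cv2.cvtColor(w['pixels'],7).astype(float)
L=[];Rr=[]
for v in range(10,200,10):
    r=cv2.GaussianBlur(g,(5,5),0)[v]; d=np.diff(r)
    L.append(onz(w,(80+np.argmin(d[80:160])+.5,v),60,s)); Rr.append(onz(w,(360+np.argmax(d[360:430])+.5,v),60,s))
for P in (np.array(L),np.array(Rr)):
    k=np.polyfit(P[:,0],P[:,1],1); res=P[:,1]-np.polyval(k,P[:,0]); ok=abs(res)<5; k=np.polyfit(P[ok,0],P[ok,1],1)
    print(np.degrees(np.arctan(k[0])),np.polyval(k,[400,471]),res)
y=R.from_rotvec(s['tool_rot']).as_matrix()[:,1];print(np.degrees(np.arctan2(-y[0],y[1])),s['eef_pos'])
E
```

```text
8.386026778146437 [-260.  -249.6] [ 0.2 -0.2 -0.   0.1  0.2 -0.3 -0.2 -0.1 -0.   0.   0.   0.1  0.1  0.1
  0.1  0.   0.  -0.  -0.1]
9.926027545759835 [-106.1  -93.6] [-2.4 -2.5 -2.1 -2.2 -2.3 -2.4 13.4 10.  -2.1 -2.7 -2.7 -2.8  7.3 -2.8
 -2.7 -0.3 -0.3 -0.2 -0.1]
8.487905467200507 [ 471.  -173.9   89.2]
```

Call:
apply_moves --series '[[[0,0.1,-0.8,0,0,0,-1],[0,0.1,-1.5,0,0,0,-1],[0,0.1,-2,0,0,0,-1],[0,0.1,-2.2,0,0,0,-1],[0,0.1,-2.3,0,0,0,-1],[0,0.1,-2.4,0,0,0,-1],[0,0.1,-2.4,0,0,0,-1]]]' --newtons 110

```text
time: 13.5
eef_pos: [471.1, -173.0, 65.3]
tool_rot: [-0.232, 3.133, -0.0]
wrist_force: [-0.2, -0.6, -2.7]
opening: 0.277
finger_force: 112.0
```

Call:
apply_moves --series '[[[0,0,-0.1,0,0,0,-1],[0,0,-0.15,0,0,0,-1],[0,0,-0.2,0,0,0,-1],[0,0,-0.2,0,0,0,-1]]]'

```text
time: 13.9
eef_pos: [471.2, -173.0, 64.8]
tool_rot: [-0.232, 3.132, 0.001]
wrist_force: [-14.4, 6.9, 37.4]
opening: 0.272
finger_force: 118.3
```

Call:
apply_moves --series '[[[0,0,0.1,0,0,0,-1],[0.5,0.07,0.12,0,0,0,-1],[1.5,0.22,0.12,0,0,0,-1],[2.5,0.37,0.12,0,0,0,-1],[3.5,0.52,0.12,0,0,0,-1],[4.5,0.67,0.12,0,0,0,-1],[5,0.75,0.12,0,0,0,-1],[5,0.75,0.12,0,0,0,-1]]]'

```text
time: 14.7
eef_pos: [521.9, -165.7, 64.9]
tool_rot: [-0.233, 3.132, -0.001]
wrist_force: [0.5, -0.5, 6.5]
opening: 0.279
finger_force: 113.6
```

```bash
python3 d.py d2
```

```text
14.7 [ 521.9 -165.7   64.9] [ 0.5 -0.5  6.5] [-0.1  0.1  0. ] 0.27906083407514887
square_heel [([319.6, 212.6], 0.61)] 
square_tip [([231.1, 160.8], 0.84)] 
square [([307.6, 223.1], 0.49), ([249.9, 183.2], 0.89)] (array([ 541.4, -168.7,   58.1]), [3.042771020380533, 3.042771020380555])
corner [([316.5, 207.1], 0.73), ([224.7, 182.8], 0.91)] (array([ 642. , -136.7,   62.7]), [6.752383344540504, 6.7523833445403625])
stop_face [([317.7, 205.4], 0.86), ([226.7, 181.8], 0.78)] (array([ 637.1, -141.4,   69.7]), [2.1909401910083535, 2.1909401910080457])
```

View pics/d2.png

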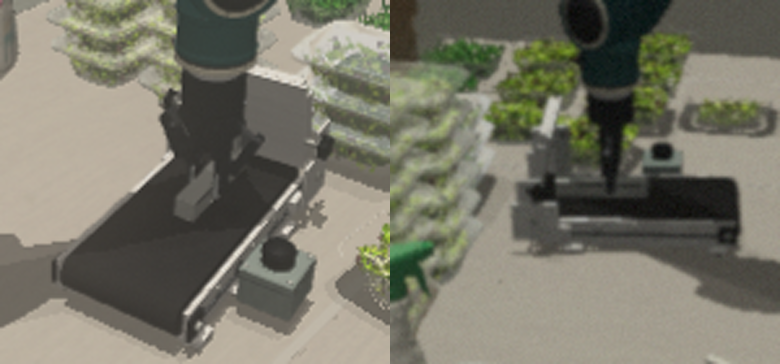

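Call:
apply_moves --series '[[[0.5,0.07,-0.03,0,0,0,-1],[1,0.15,-0.03,0,0,0,-1],[1.5,0.22,-0.03,0,0,0,-1],[1.8,0.27,-0.03,0,0,0,-1],[2,0.3,-0.03,0,0,0,-1],[2.1,0.31,-0.03,0,0,0,-1],[2.1,0.31,-0.03,0,0,0,-1]]]'

```text
time: 16.0
eef_pos: [540.3, -163.6, 64.9]
tool_rot: [0.23, -3.13, -0.0]
wrist_force: [-19.9, -3.4, 30.7]
opening: 0.282
finger_force: 117.2
```

Call:
apply_moves --series '[[[0,0,0.04,0,0,0,-1],[0.2,0.03,0.04,0,0,0,-1],[0.4,0.06,0.04,0,0,0,-1],[0.4,0.06,0.04,0,0,0,-1]]]'

```text
time: 16.4
eef_pos: [544.9, -162.6, 64.9]
tool_rot: [0.231, -3.131, 0.0]
wrist_force: [-11.6, -1.9, 17.2]
opening: 0.282
finger_force: 115.3
```

```bash
python3 d.py d3
```

```text
16.4 [ 544.9 -162.6   64.9] [-11.6  -1.9  17.2] [-0.6  2.4 -0.2] 0.28217955639502434
square_heel [([321.1, 207.5], 0.58), ([226.7, 184.7], 0.67)] (array([ 643.1, -149.1,   56.3]), [3.111492225742944, 3.1114922257429027])
square_tip [([225.1, 157.8], 0.82)] 
square [([310.9, 219.9], 0.57), ([244.5, 179.7], 0.64)] (array([ 561.8, -170.9,   66.9]), [8.735844761866762, 8.735844761866659])
corner [([319.5, 205.2], 0.8), ([225.0, 183.1], 0.92)] (array([ 646.2, -141.7,   64.3]), [0.10641963974540851, 0.10641963974514879])
stop_face [([318.0, 208.2], 0.69), ([227.8, 182.6], 0.81)] (array([ 633.3, -146.5,   63. ]), [3.118599430537475, 3.118599430537424])
```

View pics/d3.png

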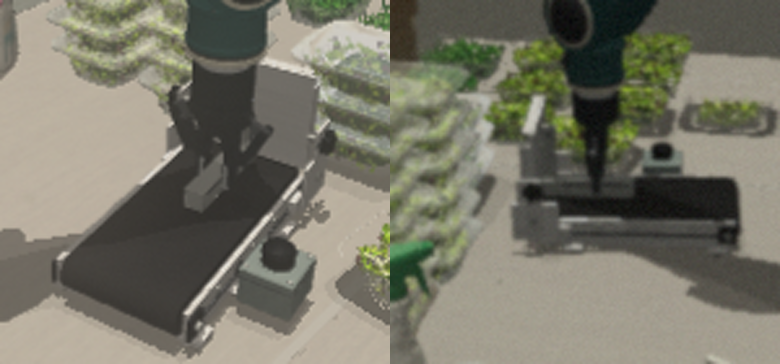

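The stop has moved closer to upright, and the blade touches it near the top, at about (540,120) in the side crop. A few millimetres are left.

Call:
apply_moves --series '[[[0.15,0.02,0,0,0,0,-1],[0.3,0.04,0,0,0,0,-1],[0.3,0.04,0,0,0,0,-1]]]'

```text
time: 17.3
eef_pos: [547.2, -162.3, 64.8]
tool_rot: [0.23, -3.13, -0.0]
wrist_force: [-16.4, -2.6, 22.2]
opening: 0.278
finger_force: 116.0
```

Call:
apply_moves --series '[[[0.15,0.02,0,0,0,0,-1],[0.3,0.04,0,0,0,0,-1],[0.3,0.04,0,0,0,0,-1]]]'

```text
time: 17.6
eef_pos: [547.3, -162.3, 64.8]
tool_rot: [0.228, -3.125, -0.003]
wrist_force: [-41.5, -1.6, 45.9]
opening: 0.283
finger_force: 119.1
```

Call:
apply_moves --series '[[[-0.1,-0.015,0,0,-0.004,0,-1],[-0.12,-0.018,0.02,0.001,-0.007,0,-1],[-0.12,-0.018,0.02,0.001,-0.007,0,-1],[-0.12,-0.018,0.02,0.001,-0.007,0,-1]]]'

```text
time: 18.0
eef_pos: [547.4, -162.3, 64.8]
tool_rot: [-0.229, 3.132, 0.003]
wrist_force: [-28.1, -2.0, 31.4]
opening: 0.282
finger_force: 116.8
```

```bash
cat > e.py <<'E'
from h import *
np.set_printoptions(precision=4,suppress=True)
s=status.get_state();M=R.from_rotvec(s['tool_rot']).as_matrix();c,q=np.cos(.148),np.sin(.148)
Q=np.array([[c,q,0],[-q,c,0],[0,0,1]])
print(s['time'],s['eef_pos'],'toolz in belt',Q@M[:,2],'F belt',Q@s['wrist_force'],'M',Q@s['moment'],np.degrees(np.arctan2(-M[0,1],M[1,1])))
E
python3 e.py
```

```text
18.0 [ 547.3509 -162.2731   64.8373] toolz in belt [ 0.0013  0.0015 -1.    ] F belt [-28.0344   2.1968  31.3865] M [0.295  5.951  0.0109] 8.374128341300656
```

```bash
python3 - <<'E'
from h import *
a=get_image('scene');b=get_image('side')
ca=cv2.resize(a['pixels'][155:255,270:370],(400,400),interpolation=2); cb=cv2.resize(b['pixels'][135:215,190:270],(400,400),interpolation=2)
cv2.imwrite('pics/f.png',np.hstack([ca,cb])[:,:,::-1])
c,q=np.cos(.148),np.sin(.148)
for th in (0,.05):
  X=[[637+c*d-q*y-np.sin(th)*z*c,-149+q*d+c*y-np.sin(th)*z*q,60+z*np.cos(th)] for y in(83,) for d in (0,6) for z in (73,140)]
  print(th,((proj(b,X)-[190,135])*5+[400,0]).round(0).tolist())
E
python3 e.py
```

```text
0 [[573.0, 207.0], [569.0, 131.0], [565.0, 207.0], [562.0, 131.0]]
0.05 [[577.0, 207.0], [578.0, 132.0], [570.0, 207.0], [571.0, 132.0]]
18.1 [ 547.374  -162.2782   64.8737] toolz in belt [ 0.0013  0.0014 -1.    ] F belt [-27.7497   2.4298  31.9566] M [ 0.1903  5.9407 -0.0186] 8.378240457300972
```

View pics/f.png

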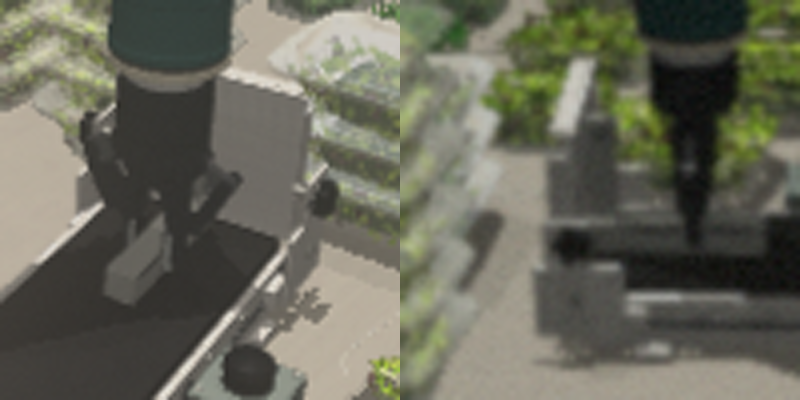

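The crops show the stop plate close to vertical: its near edge stays within about 1 px of vertical over rows 130–205 of the side crop, and the blade lies against it. The TCP height is 64.85 mm on the belt against 4.8 mm on the table, exactly 60 mm higher, so the base is flat. I'll add a slight forward push and let it settle.

Call:
apply_moves --series '[[[0.05,0.007,0.03,0,-0.001,0,-1],[0.08,0.012,0.03,0,-0.001,0,-1],[0.08,0.012,0.03,0,-0.001,0,-1],[0.08,0.012,0.03,0,-0.001,0,-1],[0.08,0.012,0.03,0,-0.001,0,-1]]]'

```text
time: 18.6
eef_pos: [547.4, -162.3, 64.9]
tool_rot: [-0.229, 3.133, 0.003]
wrist_force: [-32.4, -1.5, 31.9]
opening: 0.28
finger_force: 117.1
```

```bash
python3 e.py
```

```text
18.6 [ 547.3825 -162.256    64.8525] toolz in belt [ 0.0008  0.0017 -1.    ] F belt [-32.2471   3.3334  31.9013] M [0.2561 6.8478 0.0689] 8.36633494655827
```

```bash
python3 -c "
from workcell import workorder
print(workorder.sign_off())"
```

```text
the job is handed in; nothing more can be done
None
```

I pressed the stop button fully down, then pushed the square into the corner, still gripped and pressing at about 32 N forward and 32 N down; its base reads flat and the stop looks upright, though the pictures only show that to about 0.03 rad, and the job is handed in.

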